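Plug in the safety key and hold the enabling plunger half-way

ROBOT

A 6-joint arm with a two-finger parallel gripper is mounted at the origin on a cart in front of the work surface, level with it; the furniture and walls round the work are solid. World frame = base frame: x ahead of the robot, y to its left, z up, the work surface at z = 0. Lengths are in m, angles in rad, forces in N, time in s.
With the tool pointing down it reaches from about 0.275 to 0.775 m from the base axis. Payload 14.6 kg.
Tool frame: the origin (TCP) lies midway between the tips of the shut fingers; the grasp point (between the pads) lies 19 mm behind it; z points along the fingers, y is the line along which they close (so a half turn about z gives the same grasp; the last joint's range is limited). The gripper opens to 85 mm and grips with 20 to 120 N. Pads are 22 mm wide; open, the fingers measure 114 mm over their backs; the gripper's body (76 mm by 85 mm) begins 54 mm behind the grasp point. The pads swing forward as they close: fully open they stand 13 mm farther back than shut.
Start: joints at [-1.336, 0.263, -0.048, 1.259, 0, 1.415], TCP at [0.199, -0.486, 0.231] pointing down, gripper open.
Joint ranges: [-2.65, 2.65], [-0.89, 1.7], [-1.18, 1.37], [-2.13, 2.11], [-1.35, 1.29], [-3.14, 3.14]. Speed limits (rad/s): [1.89, 1.89, 2.57, 2.79, 3.14, 3.14].

INTERFACE

Orientations are given as a 3x3 rotation matrix whose columns are the frame's x, y, z axes.
In Python, from station import r gives the robot as it stands.
- The arm moves only by the tool arm_command, never from a script. Its argument "plan" is one flat list of numbers, 5 for each row, row after row: the opening, from -1 (shut) to 1 (fully open), then the shift along the world's x, y, z in mm, then the turn about the world's z in degrees. In form: [claw, dx, dy, dz, turn, claw, dx, dy, dz, turn, ...]. A call has 1 to 20 rows; each row shifts and turns the commanded pose from where the row before left it; what a row does not reach is not made up. A row lasts 1/10 s, in which the tool goes at most 50 mm and 8.59 degrees, less where a joint would pass 70% of its speed; a pose out of reach is approached as far as the arm can. A call with a gripper value outside its range is refused whole. The fingers move at their own pace and stop on an object; "newtons" is the grip in N (left out, the last holds). Time passes only in rows, so rows that do not move let the fingers close. It gives the time, the measured TCP pose, the force, the opening and the grip force at its end, in the units of the state.
- r.get_obs(): the state, without advancing time (a new reading comes with each control period).
- r.snapshot(name): name is "scene" or "side" or "wrist"; returns a dict with "img" (480x640x3 uint8, red, green, blue), "intrinsics" (3x3 intrinsics, pixels), "k1" (the pictures are not rectified: a ray, as slopes to the right and down, at radius r is drawn at 1 + k1 r^2 times it, then the intrinsics apply), "eye" and "orientation" of the camera in the world; the wrist camera has in their place "hand_eye" (4x4, takes a point from camera to tool coordinates, whose origin is the TCP and whose axes are the flange's). Camera axes: x right, y up, looking along -z (the intrinsics and any distortion apply to the point x, -y, -z); pixel columns grow to the right and rows downward; lengths in m; the calibration is good to about 2 mm. A picture is of the moment at which its call begins: read the wrist's pose just before it. There is no depth.
- r.job_done(): hands the job in; it is judged then, once.
The state is a dict: "time": time; "qpos": joint angles; "joint_vel": joint speeds; "tau": joint torques, N m; "ee_pos": TCP position; "ee_rot": TCP orientation; "wrist_force": force on the tool from outside, world axes, zero at the start; "torque": the same for the moment, N m; "gripper_width": opening from 0.0 (shut) to 1.0 (fully open); "gripper_force": force on a finger pad.
Only numpy, scipy, OpenCV 4.12 (cv2) and the standard library are available. Lean on these libraries where they do the work, as an engineer would, in place of code of your own. Each camera call takes 0.05 s, during which the arm holds its last target. There are 200 camera calls.

TASK

Enable the test bench: take the orange-knobbed tapered plug out of the wooden stand, lower it upright into the round socket of the black block on the grey enabling station until its flange sits down fully, and let go of it. Only then press the red spring-loaded plunger of the station with the fingertips to half-way (8 of its 16 mm, red head's lower edge in the green band of the gauge beside it), never down to its stop, keep it there for a few seconds, and finish while still holding it down there. Leave the grey-knobbed plug in its place in the stand and do not disturb the other things.

Things in the scene. Friction and masses are not known exactly. Their poses are not given: they have to be found in the camera images.
- station: grey box with a black socket block at its +y end, fixed, 120 x 220 x 50 mm; origin at its underside, 10 mm to the +y side of the middle; plunger axis at y = -60 mm, socket at y = +65 mm; tops 50 mm above the worktop. Between them, 35 mm from the plunger axis, a gauge strip 14 mm wide, its top 76 mm above the worktop, with bands white (top), green, red (bottom)
- socket (a point): centre of the mouth of the round hole in the black block, in the plane of the block's top, 50 mm above the worktop; straight hole 26 mm in diameter, 42 mm deep, with a 2 mm chamfer; z up
- plunger_top (a point): centre of the flat top of the red plunger head, 40 mm in diameter and 10 mm thick, 86 mm above the worktop when released; it moves down with the plunger
- plunger (a joint): travel of the plunger in m: 0 released, grows as it is pressed down, 0.016 at its stop; the spring pushes back with about 2 to 3 N at first, 6 to 7 N at 8 mm, 11 to 12 N at the stop, and returns it when let go. Wanted: 0.008
- stand: wooden block 70 x 170 x 45 mm fixed to the worktop, with two holes 90 mm apart along its y axis (at y = -45 and +45 mm), one plug in each; origin at the middle of its underside. Which plug is in which hole varies
- plug_orange_knob (a point): centre of the knob of the orange plug, which is to be moved (loose, about 70 g). Knob: upright cylinder 26 mm in diameter, 36 mm tall (18 mm above and below this point); the flange's underside is 22 mm below this point. In the stand, and when seated in the socket, the flange rests on the top face, so this point is then 22 mm above that face. z along the plug, up
- plug_grey_knob (a point): the same point of a like plug with a grey knob, in the other hole of the stand; stays there
- transformer_m: yellow-topped transformer 29x65x29 mm; bystander, origin at its underside's centre; leave alone
- transformer_s: small yellow-topped transformer 31x43x29 mm; bystander, origin at its underside's centre; leave alone
- glue_bottle: white glue bottle with red cap, 32 mm across, 87 mm tall; bystander, origin at its underside's centre; leave alone
- yellow_tape: roll of yellow tape, 62 mm across, 14 mm high; bystander, origin at its underside's centre; leave alone
- screwdriver_s: blue screwdriver, 135 mm long, lying near the table's front edge; bystander, origin at its underside's centre; leave alone
- dial_caliper: dial caliper, 234 mm long; bystander, origin at its underside's centre; leave alone
- solder_reel: wire reel 54 mm across, 36 mm tall; bystander, origin at its underside's centre; leave alone
- plug_orange: the orange-knobbed plug as a whole, 72 mm tall; origin at the lower end of its taper, z along the plug, up. Round brass taper 15 mm in diameter at its lower end, 22 mm at the top, 32 mm long; above it a black flange 34 mm in diameter, 4 mm thick; above that the orange knob. Seated, the taper has 2 mm of play all round at its thick end

How it is judged:
By the outcome, as a careful person would: the job done as asked, in the order asked, and still so for the second after the job is handed in, while the arm keeps its last pose, push and grip.
It also fails if it takes over 51 s, if anything falls off the work surface, if the arm or the gripper's body presses on something with over 40 N, if the wrist force passes 120 N, or if a joint passes its speed limit or range.

## Working session

There is one attempt and no reset: what is moved stays moved. The work goes in short steps, Python scripts to look and compute and a tool call to move; the robot and the scene stay as the last step left them, time stands still between calls to the robot, and variables do not carry over. Pictures are saved under pics/ and viewed, at most 10 in all, crops included, and the job is handed in when it is done.

Besides the shell and the picture viewer there is one more tool, called after "Call:" by a JSON object that holds its "method" and its "body", one argument or row to a line. arm_command: Moves the arm, as the interface text tells. Its arguments: {"type":"object","properties":{"plan":{"type":"array"},"newtons":{"type":"number"}},"required":["plan"]}

```bash
mkdir -p pics; cat > h.py <<'E'
import numpy as np, cv2
from station import r
def snap(name, save=None):
    o=r.get_obs(); s=r.snapshot(name)
    if name=="wrist":
        H=np.array(s["hand_eye"]); R=np.array(o["ee_rot"]); 
        s["orientation"]=R@H[:3,:3]; s["eye"]=R@H[:3,3]+np.array(o["ee_pos"])
    if save: cv2.imwrite(f"pics/{save}.png",cv2.cvtColor(s["img"],cv2.COLOR_RGB2BGR))
    return s
def ray(s,u,v):
    K=np.array(s["intrinsics"]); p=np.array([(u-K[0,2])/K[0,0],(v-K[1,2])/K[1,1]]); q=p.copy()
    for _ in range(20): q=p/(1+s["k1"]*(q@q))
    return np.array(s["eye"]),np.array(s["orientation"])@np.array([q[0],-q[1],-1])
def plane(s,u,v,z):
    e,d=ray(s,u,v); return e+d*(z-e[2])/d[2]
def tri(a,b):
    A=0;c=0
    for e,d in (a,b):
        d=d/np.linalg.norm(d);P=np.eye(3)-np.outer(d,d);A=A+P;c=c+P@e
    return np.linalg.solve(A,c)
def blobs(s,lo,hi,amin=60):
    hsv=cv2.cvtColor(s["img"],cv2.COLOR_RGB2HSV); m=cv2.inRange(hsv,np.array(lo),np.array(hi))
    n,l,st,c=cv2.connectedComponentsWithStats(m)
    return [(st[i].tolist(),c[i].round(1).tolist()) for i in range(1,n) if st[i][4]>=amin]
E
python3 - <<'E'
from h import *
a=snap("scene","scene0");b=snap("side","side0")
for s in (a,b):
    print(s["eye"],s["intrinsics"],s["k1"])
    for n,lo,hi in (("orange",(7,150,120),(18,255,255)),("red",(0,150,90),(6,255,255)),("green",(45,100,60),(80,255,255))): print(n,blobs(s,lo,hi))
o=r.get_obs();print(o["ee_rot"],o["wrist_force"],o["time"])
E
```

```text
[-0.07512674  1.02726858  0.9279735 ] [[492.23789155   0.         317.56604317]
 [  0.         492.23789155 229.49478854]
 [  0.           0.           1.        ]] 0.002862245373717405
orange [([362, 112, 24, 17, 125], [374.1, 117.6]), ([253, 286, 10, 12, 96], [257.4, 291.7]), ([105, 292, 22, 8, 102], [115.5, 295.5])]
red [([511, 88, 37, 73, 1548], [529.4, 125.1]), ([370, 108, 19, 16, 115], [381.1, 113.0]), ([297, 215, 13, 9, 81], [302.9, 219.1]), ([174, 258, 23, 15, 100], [184.8, 264.9])]
green [([355, 124, 32, 48, 447], [375.2, 150.0]), ([436, 125, 29, 61, 820], [449.6, 150.0]), ([323, 127, 14, 17, 100], [328.4, 133.6]), ([322, 156, 29, 10, 114], [334.7, 160.8]), ([321, 167, 38, 7, 112], [340.6, 169.9]), ([1, 173, 379, 256, 34440], [218.1, 305.8]), ([237, 205, 27, 23, 130], [249.7, 215.9]), ([111, 225, 36, 23, 77], [129.1, 236.3]), ([133, 289, 9, 14, 93], [136.7, 295.3])]
[ 0.18697628 -1.30984496  0.94501496] [[610.4912002    0.         320.98275581]
 [  0.         610.4912002  233.22018405]
 [  0.           0.           1.        ]] -0.12359541615028534
orange [([288, 170, 9, 14,
[... 988 characters left out ...]
, 24, 20, 169], [518.1, 425.3]), ([437, 423, 7, 16, 75], [439.5, 431.7]), ([446, 425, 18, 11, 110], [453.7, 430.3]), ([480, 430, 11, 17, 123], [484.6, 438.5]), ([498, 434, 19, 36, 346], [506.0, 453.0]), ([447, 437, 30, 18, 352], [462.7, 446.4]), ([625, 437, 15, 19, 137], [632.5, 446.2]), ([426, 443, 46, 37, 1057], [445.2, 464.4]), ([304, 445, 126, 35, 2208], [380.8, 468.0]), ([476, 450, 18, 9, 90], [483.7, 455.1]), ([484, 459, 47, 21, 481], [507.3, 472.6]), ([472, 461, 21, 17, 264], [482.2, 469.2])]
[[ 9.24980086e-01  3.80015528e-01 -1.98529960e-04]
 [ 3.80015541e-01 -9.24979628e-01  9.36781209e-04]
 [ 1.72355237e-04 -9.41948433e-04 -9.99999542e-01]] [ 0.23172597  0.37944586 -0.47477199] 0.1
```

View pics/scene0.png

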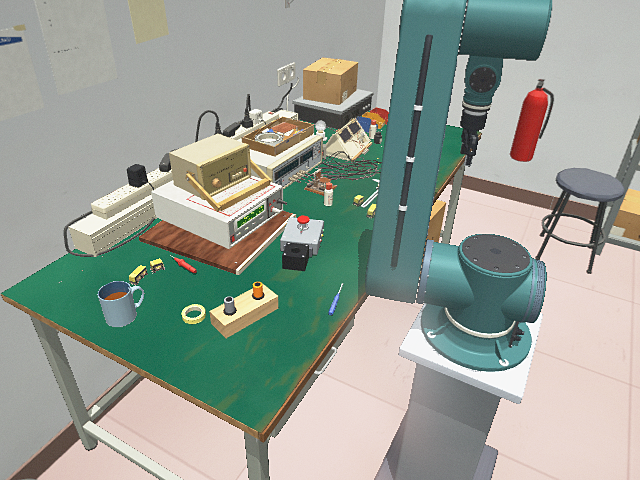

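View pics/side0.png

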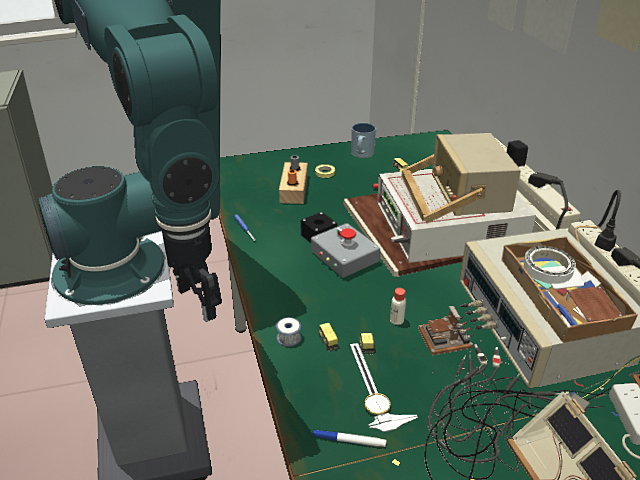

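The scene view shows the orange knob at (257,292), the grey one at (229,305), the plunger at (303,219) and the black block at (296,258). In the side view they are at (292,177), (295,162), (347,233) and (319,222).

```bash
python3 - <<'E'
from h import *
a=snap("scene");b=snap("side")
ob=tri(ray(a,257.4,290.5),ray(b,291.9,176.5)); print("orange",ob)
print("grey",tri(ray(a,229,305),ray(b,295,162)))
print("plunger",tri(ray(a,302.9,218),ray(b,347.6,232)),plane(a,302.9,218,.084),plane(b,347.6,231.5,.084))
print("block",plane(a,297,250,.05),plane(b,319,222,.05))
for n,s,p in(("stand",b,(282,190)),("glue",b,(400,300)),("instr",b,(385,235))):print(n,plane(s,*p,.03))
for s,x0,y0,w,h in((a,200,190,140,150),(b,270,140,120,140)):
    cv2.imwrite(f"pics/c{x0}.png",cv2.cvtColor(cv2.resize(s["img"][y0:y0+h,x0:x0+w],None,fx=4,fy=4,interpolation=cv2.INTER_CUBIC),cv2.COLOR_RGB2BGR))
E
```

```text
orange [0.53517967 0.22061515 0.06534723]
grey [0.56501294 0.3043648  0.06619321]
plunger [ 0.59595201 -0.1241829   0.08567875] [ 0.59803287 -0.12684937  0.084     ] [ 0.59678655 -0.12025835  0.084     ]
block [ 0.54874324 -0.00765981  0.05      ] [ 0.55352947 -0.01052572  0.05      ]
stand [0.50284054 0.21182157 0.03      ]
glue [ 0.65302159 -0.34166152  0.03      ]
instr [ 0.7125094  -0.08755848  0.03      ]
```

View pics/c270.png

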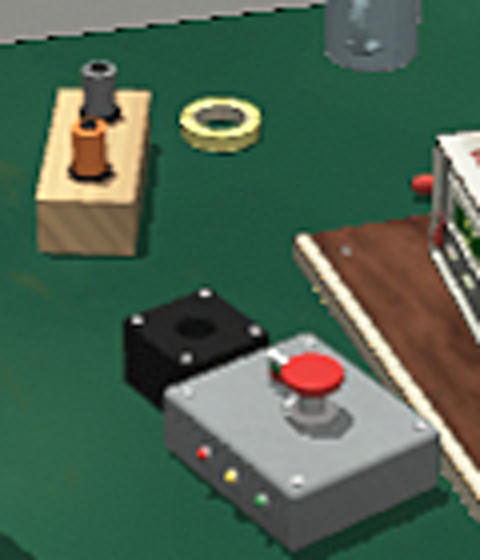

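The side crop shows the socket mouth at about pixel (318,222). It also shows the plunger, and the gauge between the two. The distances fit: knobs 89 mm apart, socket to plunger about 121 mm. I'll go above the orange plug.

Call:
{"method": "arm_command", "body": {
  "plan": [1, 10, 20, 0, 2.7, 1, 19, 40, 0, 2.7, 1, 19, 40, 0, 2.7, 1, 19, 40, 0, 2.7, 1, 19, 40, 0, 2.7, 1, 19, 40, 0, 2.7, 1, 19, 40, 0, 2.7, 1, 19, 40, 0, 2.7, 1, 19, 40, 0, 2.7, 1, 19, 40, 0, 2.7, 1, 19, 40, 0, 2.7, 1, 19, 40, 0, 2.7, 1, 19, 40, 0, 2.7, 1, 19, 40, 0, 2.7, 1, 19, 40, 0, 2.7, 1, 19, 40, 0, 2.7, 1, 19, 40, 0, 2.7, 1, 19, 40, 0, 2.7, 1, 3, 6, 0, 0, 1, 0, 0, 0, 0]
}}

```text
time: 2.2
ee_pos: [0.5356, 0.2213, 0.2306]
ee_rot: [[0.325, 0.946, -0.001], [0.946, -0.325, -0.0], [-0.001, -0.001, -1.0]]
wrist_force: [-0.9, -0.5, 0.5]
gripper_width: 1.004
gripper_force: 0.0
```

```bash
python3 - <<'E'
from h import *
s=snap("wrist","w1");o=r.get_obs();print(o["time"],o["ee_pos"],np.round(o["ee_rot"],3).tolist(),o["qpos"],o["gripper_width"])
for st,c in blobs(s,(5,120,60),(20,255,255),150): print(st,c,plane(s,*c,.08))
E
```

```text
2.25 [0.5352171  0.22029046 0.2308687 ] [[0.326, 0.945, -0.001], [0.945, -0.326, -0.0], [-0.001, -0.001, -1.0]] [ 2.49812588e-01  3.57491074e-01  9.04099748e-02  1.30463487e+00
 -2.28591209e-04  2.15308332e+00] 1.0024889769307572
[0, 78, 47, 82, 277] [25.3, 120.5] [0.36724053 0.34412337 0.08      ]
[501, 184, 139, 224, 17822] [574.8, 285.4] [0.69992802 0.10047951 0.08      ]
[305, 189, 37, 46, 540] [323.4, 205.5] [0.53826822 0.22295182 0.08      ]
[96, 251, 48, 85, 251] [121.9, 295.5] [0.3671481  0.20546568 0.08      ]
```

View pics/w1.png

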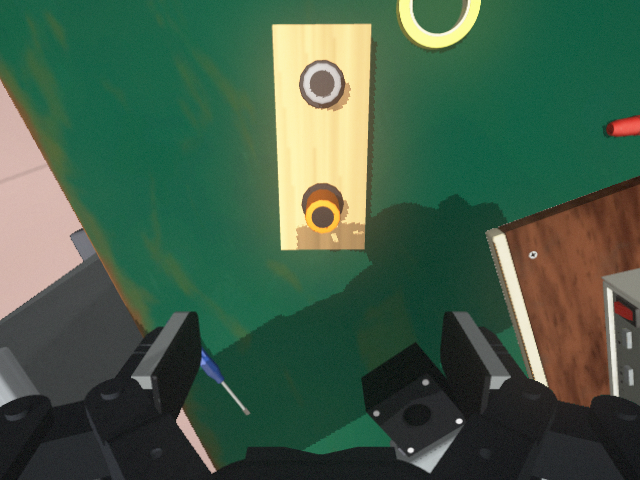

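The wrist view shows the orange knob's top centred at (323,217), the socket mouth at (417,414) and the screwdriver clear at the lower left. I'll work out both points.

```bash
python3 - <<'E'
from h import *
s=snap("wrist")
for n,u,v,z in(("knobtop",323,217,.085),("grey",322,83,.085),("socket",417,414,.05)):print(n,plane(s,u,v,z))
E
```

```text
knobtop [0.53527605 0.21510114 0.085     ]
grey [0.56405466 0.30095274 0.085     ]
socket [ 0.55313595 -0.00788681  0.05      ]
```

Call:
{"method": "arm_command", "body": {
  "plan": [1, 0, -4, -20, 0, 1, 0, 0, -30, 0, 1, 0, 0, -30, 0, 1, 0, 0, -30, 0, 1, 0, 0, -25, 0, 1, 0, 0, -20, 0, 1, 0, 0, -12, 0, 1, 0, 0, -8, 0, 1, 0, 0, -2, 0, 1, 0, 0, 0, 0, -1, 0, 0, 0, 0, -1, 0, 0, 0, 0, -1, 0, 0, 0, 0, -1, 0, 0, 0, 0, -1, 0, 0, 0, 0, -1, 0, 0, 0, 0, -1, 0, 0, 0, 0, -1, 0, 0, 0, 0, -1, 0, 0, 0, 0, -1, 0, 0, 0, 0],
  "newtons": 40
}}

```text
time: 4.3
ee_pos: [0.5357, 0.2164, 0.0546]
ee_rot: [[0.327, 0.945, 0.001], [0.945, -0.327, 0.0], [0.0, 0.0, -1.0]]
wrist_force: [-0.8, -0.5, 5.9]
gripper_width: 0.294
gripper_force: 39.1
```

Call:
{"method": "arm_command", "body": {
  "plan": [-1, 0, 0, 10, 0, -1, 0, 0, 20, 0, -1, 0, 0, 30, 0, -1, 0, 0, 30, 0, -1, 0, 0, 20, 0, -1, 0, 0, 10, 0, -1, 0, 0, 0, 0, -1, 0, 0, 0, 0]
}}

```text
time: 5.1
ee_pos: [0.5352, 0.2163, 0.1735]
ee_rot: [[0.327, 0.945, -0.001], [0.945, -0.327, -0.0], [-0.001, -0.001, -1.0]]
wrist_force: [0.6, -0.6, -1.9]
gripper_width: 0.293
gripper_force: 39.3
```

```bash
python3 - <<'E'
from h import *
w=snap("wrist","w2");b=snap("side");a=snap("scene")
o=r.get_obs();print(o["ee_pos"],o["gripper_width"],o["wrist_force"])
cv2.imwrite("pics/c2.png",cv2.cvtColor(np.hstack([cv2.resize(s["img"][y:y+100,x:x+100],(400,400)) for s,x,y in((b,240,90),(a,210,210))]),cv2.COLOR_RGB2BGR))
E
```

```text
[0.53501794 0.21626475 0.17320416] 0.29237903366233453 [-0.06507369  0.51062289 -0.76635221]
```

View pics/c2.png

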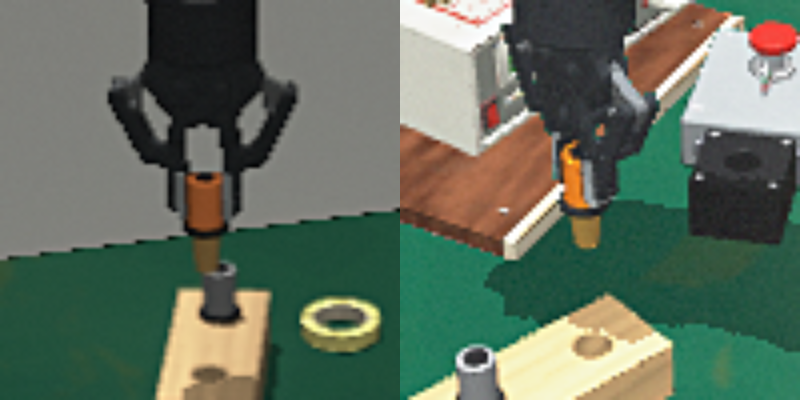

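View pics/w2.png

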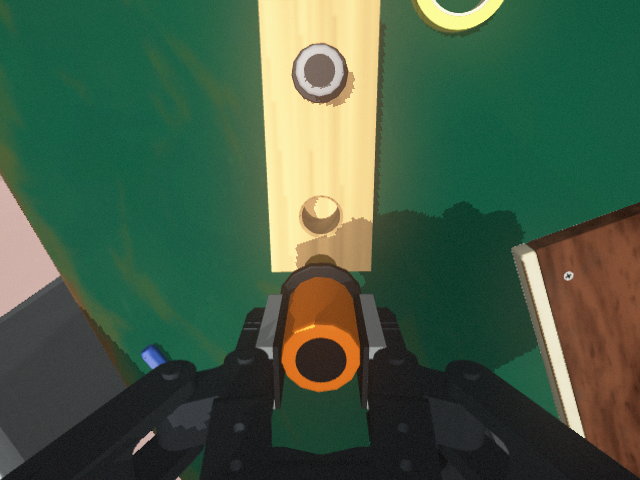

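The plug is held upright, with its knob top at (320,358) in the wrist view and the empty hole at (321,215). I'll measure the plug's offset in the hand and the wrist camera's bias.

```bash
python3 - <<'E'
from h import *
s=snap("wrist");print(s["eye"])
o=r.get_obs()
print("knob-tcp",plane(s,320.5,358,o["ee_pos"][2]+.0304)-o["ee_pos"]);print("hole",plane(s,321,214.5,.045),"grey",plane(s,320,70,.085))
E
```

```text
[0.56165876 0.29185806 0.31610958]
knob-tcp [0.00044924 0.00081807 0.0304    ]
hole [0.53587689 0.2181193  0.045     ] grey [0.56440483 0.30218599 0.085     ]
```

Call:
{"method": "arm_command", "body": {
  "plan": [-1, 1, -17, 0, 0, -1, 2, -30, 0, 0, -1, 3, -35, 0, 0, -1, 3, -35, 0, 0, -1, 3, -35, 0, 0, -1, 2, -35, 0, 0, -1, 2, -25, 0, 0, -1, 1, -13, 0, 0, -1, 0, 0, 0, 0, -1, 0, 0, 0, 0, -1, 0, 0, 0, 0]
}}

```text
time: 6.4
ee_pos: [0.5523, -0.0077, 0.1743]
ee_rot: [[0.326, 0.945, -0.0], [0.945, -0.326, 0.0], [0.0, -0.0, -1.0]]
wrist_force: [-0.6, 0.0, -0.3]
gripper_width: 0.29
gripper_force: 39.3
```

```bash
python3 - <<'E'
from h import *
s=snap("wrist","w3");o=r.get_obs();print(o["time"],o["ee_pos"],o["wrist_force"])
g=cv2.cvtColor(s["img"],cv2.COLOR_RGB2GRAY)
n,l,st,c=cv2.connectedComponentsWithStats((g<22).astype(np.uint8))
for i in range(1,n):
    if 200<st[i][4]<5000: print(st[i],c[i],plane(s,*c[i],.05))
E
```

```text
6.45 [ 0.55240302 -0.00769354  0.174273  ] [ 0.18937585  0.02529365 -0.8370799 ]
```

View pics/w3.png

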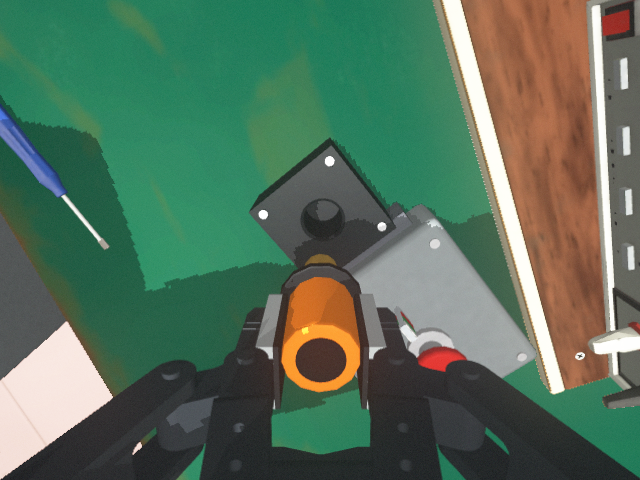

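The wrist view shows the socket mouth at about (323,219). The block's screws are at (263,215) and (382,227), which are opposite corners, and (330,161). The plunger head is partly visible at (443,358).

```bash
python3 - <<'E'
from h import *
s=snap("wrist");o=r.get_obs();e=o["ee_pos"]
P=lambda u,v,z=.05:plane(s,u,v,z)
print("mouth",P(323,219)-e);m=(P(263.3,214.7,.051)+P(382,227,.051))/2;print("screwmid",m,m-e)
print("axis",P(382,227)-P(330,161)) 
g=cv2.cvtColor(s["img"],cv2.COLOR_RGB2GRAY);print(g[219,290:360:2].tolist());print(g[190:250:2,323].tolist())
E
```

```text
mouth [ 0.00168084 -0.00036601 -0.12427509]
screwmid [ 0.55370972 -0.0090138   0.051     ] [ 0.00130524 -0.00129936 -0.12327509]
axis [ 0.01886194 -0.05310596  0.        ]
[87, 88, 86, 84, 83, 66, 49, 38, 40, 36, 34, 39, 37, 56, 58, 84, 83, 86, 82, 67, 45, 38, 35, 38, 43, 38, 51, 56, 82, 79, 84, 84, 65, 63, 57]
[91, 89, 90, 89, 71, 69, 87, 88, 88, 86, 88, 83, 88, 84, 83, 63, 42, 41, 41, 37, 41, 37, 41, 39, 47, 42, 51, 54, 52, 55]
```

Call:
{"method": "arm_command", "body": {
  "plan": [-1, 1, -2, -10, 0, -1, 0, 0, -25, 0, -1, 0, 0, -25, 0, -1, 0, 0, -10, 0, -1, 0, 0, -5, 0, -1, 0, 0, -5, 0, -1, 0, 0, -5, 0, -1, 0, 0, -5, 0, -1, 0, 0, -5, 0, -1, 0, 0, -5, 0, -1, 0, 0, 0, 0]
}}

```text
time: 7.6
ee_pos: [0.5532, -0.0106, 0.0737]
ee_rot: [[0.327, 0.945, -0.001], [0.945, -0.327, 0.0], [-0.0, -0.001, -1.0]]
wrist_force: [0.6, -0.4, -0.5]
gripper_width: 0.295
gripper_force: 39.4
```

Call:
{"method": "arm_command", "body": {
  "plan": [-1, 0, 0, -3, 0, -1, 0, 0, -3, 0, -1, 0, 0, -3, 0, -1, 0, 0, -2, 0, -1, 0, 0, -1, 0, -1, 0, 0, 0, 0, -1, 0, 0, 0, 0]
}}

```text
time: 8.3
ee_pos: [0.5535, -0.0106, 0.0623]
ee_rot: [[0.327, 0.945, 0.0], [0.945, -0.327, 0.0], [0.0, 0.0, -1.0]]
wrist_force: [0.5, -0.1, -0.5]
gripper_width: 0.29
gripper_force: 39.4
```

No contact yet, and about 2.5 mm remain.

Call:
{"method": "arm_command", "body": {
  "plan": [-1, 0, 0, -1, 0, -1, 0, 0, -1, 0, -1, 0, 0, -0.5, 0, -1, 0, 0, 0, 0, -1, 0, 0, 0, 0]
}}

```text
time: 8.8
ee_pos: [0.5535, -0.0106, 0.0598]
ee_rot: [[0.327, 0.945, -0.0], [0.945, -0.327, 0.0], [0.0, -0.0, -1.0]]
wrist_force: [0.0, 0.8, -1.0]
gripper_width: 0.287
gripper_force: 39.4
```

Call:
{"method": "arm_command", "body": {
  "plan": [-1, 0, 0, -0.5, 0, -1, 0, 0, -0.5, 0, -1, 0, 0, 0, 0, -1, 0, 0, 0, 0]
}}

```text
time: 9.2
ee_pos: [0.5536, -0.0106, 0.0596]
ee_rot: [[0.327, 0.945, 0.001], [0.945, -0.327, -0.0], [0.0, 0.001, -1.0]]
wrist_force: [-3.9, 0.1, 13.1]
gripper_width: 0.289
gripper_force: 40.7
```

The flange has made contact at the expected height. Now I'll release it and rise.

Call:
{"method": "arm_command", "body": {
  "plan": [-1, 0, 0, 0.5, 0, 0.3, 0, 0, 0, 0, 0.5, 0, 0, 0, 0, 0.7, 0, 0, 0, 0, 0.7, 0, 0, 0, 0, 0.7, 0, 0, 0, 0, 0.7, 0, 0, 0, 0, 0.7, 0, 0, 15, 0, 0.7, 0, 0, 25, 0, 0.7, 0, 0, 30, 0, 0.7, 0, 0, 30, 0, 0.7, 0, 0, 20, 0, -1, 0, 0, 0, 0, -1, 0, 0, 0, 0]
}}

```text
time: 10.6
ee_pos: [0.5535, -0.0106, 0.1791]
ee_rot: [[0.327, 0.945, 0.0], [0.945, -0.327, -0.0], [0.0, 0.0, -1.0]]
wrist_force: [0.0, -0.3, -0.3]
gripper_width: 0.525
gripper_force: 0.0
```

```bash
python3 - <<'E'
from h import *
s=snap("wrist");b=snap("side");a=snap("scene");o=r.get_obs();print(o["time"],o["ee_pos"],o["gripper_width"],o["wrist_force"])
cv2.imwrite("pics/c4.png",cv2.cvtColor(np.hstack([s["img"][:,120:570][:400],np.vstack([cv2.resize(b["img"][190:290,285:385],(200,200)),cv2.resize(a["img"][200:280,270:350],(200,200))])]),cv2.COLOR_RGB2BGR))
E
```

```text
10.75 [ 0.55298478 -0.01055613  0.17822975] 0.25523149777664184 [-0.09036697  0.26490753  0.03271327]
```

View pics/c4.png

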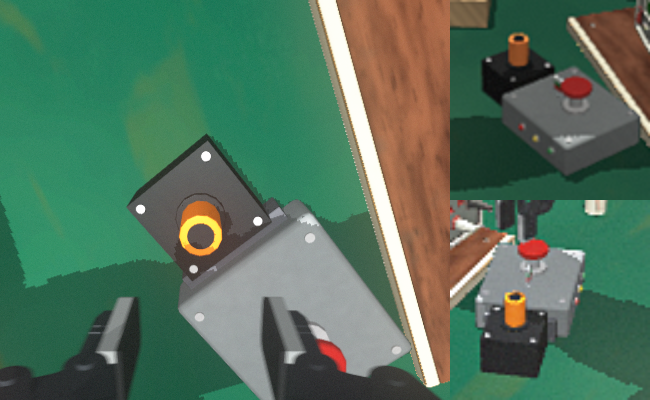

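The plug is seated upright with its flange on the block, knob top at (321,235) in the wrist frame. I'll move over the plunger with the fingers shut.

Call:
{"method": "arm_command", "body": {
  "plan": [-1, 4, -12, 0, 0, -1, 8, -23, 0, 0, -1, 10, -27, 0, 0, -1, 10, -27, 0, 0, -1, 7, -18, 0, 0, -1, 3, -8, 0, 0, -1, 0, 0, -20, 0, -1, 0, 0, -20, 0, -1, 0, 0, 0, 0, -1, 0, 0, 0, 0]
}}

```text
time: 11.75
ee_pos: [0.5953, -0.1252, 0.1396]
ee_rot: [[0.326, 0.945, -0.001], [0.945, -0.326, 0.0], [0.0, -0.001, -1.0]]
wrist_force: [-0.4, -0.2, 0.5]
gripper_width: -0.001
gripper_force: 0.0
```

```bash
python3 - <<'E'
from h import *
s=snap("wrist","w5");b=snap("side");o=r.get_obs();print(o["time"],o["ee_pos"],o["gripper_width"],o["wrist_force"])
for st,c in blobs(s,(0,150,90),(6,255,255),200)+blobs(s,(174,150,90),(179,255,255),200): print(st,c,plane(s,*c,.086))
E
```

```text
11.85 [ 0.59591962 -0.12549705  0.14034168] -0.0014349602102149215 [-0.44654297  0.14410288 -0.76008554]
[600, 192, 21, 25, 293] [607.6, 204.8] [ 0.73511544 -0.14345277  0.086     ]
[575, 198, 19, 34, 219] [586.6, 214.5] [ 0.72502762 -0.14509196  0.086     ]
[284, 222, 77, 72, 4344] [322.2, 257.3] [ 0.5965949 -0.1245064  0.086    ]
[608, 236, 21, 23, 282] [615.4, 248.9] [ 0.73593455 -0.16767723  0.086     ]
```

View pics/w5.png

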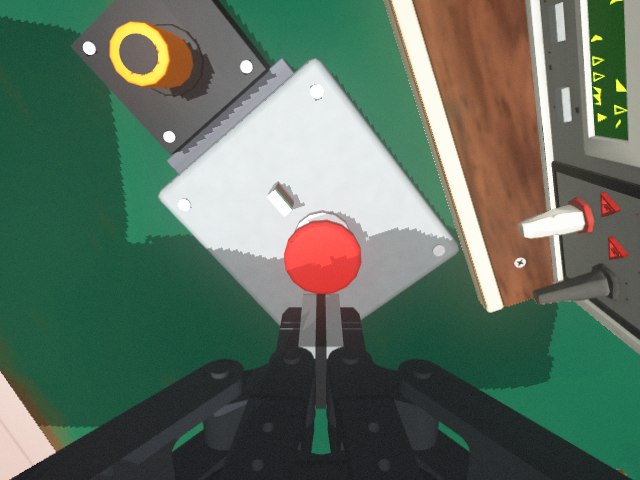

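The wrist view shows the red head centred at (322,257), within 1 mm of the TCP, and the shut fingertips above it. I'll descend to just short of contact, then slowly.

Call:
{"method": "arm_command", "body": {
  "plan": [-1, 0, 0, -15, 0, -1, 0, 0, -20, 0, -1, 0, 0, -10, 0, -1, 0, 0, -4, 0, -1, 0, 0, -2, 0, -1, 0, 0, -2, 0, -1, 0, 0, -1, 0, -1, 0, 0, 0, 0]
}}

```text
time: 12.65
ee_pos: [0.5958, -0.1257, 0.0857]
ee_rot: [[0.327, 0.945, 0.001], [0.945, -0.327, -0.0], [0.0, 0.001, -1.0]]
wrist_force: [0.2, -0.0, 2.6]
gripper_width: -0.002
gripper_force: 1.1
```

Call:
{"method": "arm_command", "body": {
  "plan": [-1, 0, 0, -1, 0, -1, 0, 0, -1, 0, -1, 0, 0, 0, 0, -1, 0, 0, 0, 0]
}}

```text
time: 13.05
ee_pos: [0.5958, -0.1257, 0.0835]
ee_rot: [[0.327, 0.945, 0.001], [0.945, -0.327, -0.0], [0.0, 0.001, -1.0]]
wrist_force: [2.1, 0.2, 4.2]
gripper_width: 0.001
gripper_force: 1.8
```

Call:
{"method": "arm_command", "body": {
  "plan": [-1, 0, 0, -1, 0, -1, 0, 0, -1, 0, -1, 0, 0, -1, 0, -1, 0, 0, -1, 0, -1, 0, 0, -1, 0, -1, 0, 0, -0.5, 0, -1, 0, 0, 0, 0, -1, 0, 0, 0, 0, -1, 0, 0, 0, 0]
}}

```text
time: 13.95
ee_pos: [0.5958, -0.1257, 0.078]
ee_rot: [[0.327, 0.945, 0.001], [0.945, -0.327, -0.0], [0.0, 0.001, -1.0]]
wrist_force: [1.7, -0.4, 5.9]
gripper_width: 0.003
gripper_force: 3.4
```

```bash
python3 - <<'E'
from h import *
b=snap("side");a=snap("scene");s=snap("wrist")
f=[];z=[]
for _ in range(6): r.snapshot("wrist");o=r.get_obs();f.append(o["wrist_force"][2]);z.append(o["ee_pos"][2])
print(o["time"],np.mean(f),np.std(f),np.mean(z),o["ee_pos"])
for st,c in blobs(s,(0,150,90),(6,255,255),500): print(st,c)
cv2.imwrite("pics/c6.png",cv2.cvtColor(np.hstack([cv2.resize(b["img"][215:265,325:375],(400,400),interpolation=cv2.INTER_CUBIC),cv2.resize(a["img"][195:245,280:330],(400,400),interpolation=cv2.INTER_CUBIC)]),cv2.COLOR_RGB2BGR))
E
```

```text
14.4 7.237191177288459 0.5796529506690501 0.07802841846095188 [ 0.5957866  -0.12570417  0.07803134]
[271, 260, 101, 74, 3595] [321.3, 289.3]
```

View pics/c6.png

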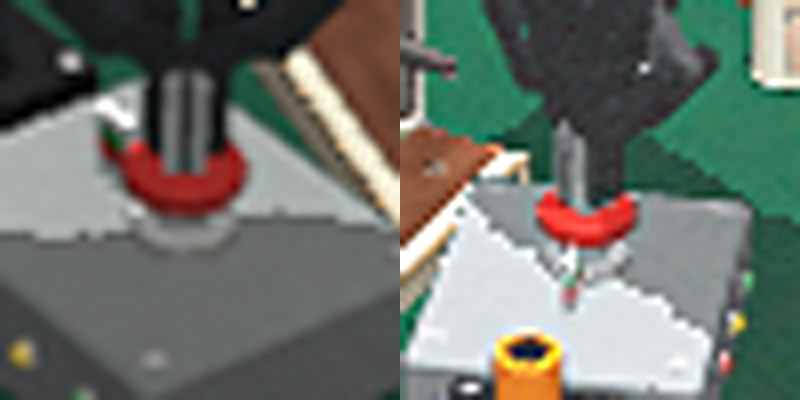

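The force (about 7 N) and height (TCP at 78.0 mm) both agree with 8 mm of travel, and the head sits in the middle of the gauge. I'll hold it there.

Call:
{"method": "arm_command", "body": {
  "plan": [-1, 0, 0, 0, 0, -1, 0, 0, 0, 0, -1, 0, 0, 0, 0, -1, 0, 0, 0, 0, -1, 0, 0, 0, 0, -1, 0, 0, 0, 0, -1, 0, 0, 0, 0, -1, 0, 0, 0, 0, -1, 0, 0, 0, 0, -1, 0, 0, 0, 0, -1, 0, 0, 0, 0, -1, 0, 0, 0, 0, -1, 0, 0, 0, 0, -1, 0, 0, 0, 0, -1, 0, 0, 0, 0, -1, 0, 0, 0, 0, -1, 0, 0, 0, 0, -1, 0, 0, 0, 0, -1, 0, 0, 0, 0, -1, 0, 0, 0, 0]
}}

```text
time: 16.4
ee_pos: [0.5958, -0.1257, 0.078]
ee_rot: [[0.327, 0.945, 0.001], [0.945, -0.327, -0.0], [0.0, 0.001, -1.0]]
wrist_force: [1.1, -0.5, 6.1]
gripper_width: -0.0
gripper_force: 3.4
```

Call:
{"method": "arm_command", "body": {
  "plan": [-1, 0, 0, 0, 0, -1, 0, 0, 0, 0, -1, 0, 0, 0, 0, -1, 0, 0, 0, 0, -1, 0, 0, 0, 0, -1, 0, 0, 0, 0, -1, 0, 0, 0, 0, -1, 0, 0, 0, 0, -1, 0, 0, 0, 0, -1, 0, 0, 0, 0, -1, 0, 0, 0, 0, -1, 0, 0, 0, 0, -1, 0, 0, 0, 0, -1, 0, 0, 0, 0, -1, 0, 0, 0, 0, -1, 0, 0, 0, 0, -1, 0, 0, 0, 0, -1, 0, 0, 0, 0, -1, 0, 0, 0, 0, -1, 0, 0, 0, 0]
}}

```text
time: 18.4
ee_pos: [0.5958, -0.1257, 0.078]
ee_rot: [[0.327, 0.945, 0.001], [0.945, -0.327, -0.0], [0.0, 0.001, -1.0]]
wrist_force: [0.9, -0.5, 6.4]
gripper_width: 0.004
gripper_force: 3.4
```

```bash
python3 -c "
from station import r
print(r.job_done())"
```

```text
the job is handed in; nothing more can be done
None
```

I seated the orange plug in the socket and released it, then pressed the plunger to about 8 mm (tip at 78.0 mm, about 6–7 N), held it there for over 4 s and handed the job in at about 18 s, still holding it; the verdict was not shown.

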